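Clear the tower of notions on the pressing table

ROBOT

A 6-joint arm with a two-finger parallel gripper is mounted at the origin on the work surface. World frame = base frame: x ahead of the robot, y to its left, z up, the work surface at z = 0. Lengths are in m, angles in rad, forces in N, time in s.
With the tool pointing down it reaches from about 0.2 to 0.875 m from the base axis. Payload 3.4 kg.
Tool frame: the origin (TCP) lies between the finger pads; the fingertips stand 25 mm ahead of it and the grasp point (between the pads) lies 6 mm ahead of it (r.nose_length is the z of the fingertips in the tool frame, in m); z points along the fingers, x is the direction in which the jaws open and shut, and the axes are right-handed (so a half turn about z gives the same grasp; the last joint's range is limited). The gripper opens to 94 mm and grips with 3 to 60 N. Pads are 16 mm wide; open, the fingers measure 119 mm over their backs; the gripper's body (75 mm by 177 mm) begins 78 mm behind the grasp point.
Start: joints at [-1.426, 0.276, 1.505, -0, 1.361, -0.121], TCP at [0.151, -0.555, 0.23] pointing down, gripper open.
Joint ranges: [-2.89, 2.89], [-0.75, 2.08], [0.22, 2.7], [-1.18, 4.32], [0.11, 2.71], [-2.7, 2.7]. Speed limits (rad/s): [2.57, 2.57, 3.14, 3.14, 3.14, 3.14].

INTERFACE

Orientations are given as a unit quaternion [w, x, y, z].
In Python, from plant import r, gripper_to, inverse_kinematics, vision, models, telemetry gives the robot as it stands. Calls block until the motion is done:
- r.move_to(position, orientation): joint-space move of the TCP to a pose.
- r.move_l(position, rot=None, vel=0.15, guard=None): straight line of the TCP; rot=None keeps the orientation; vel is the mean speed in m/s. With guard (N) it stops when the force on the tool has changed by that much, and returns True; else False.
- r.movej(angles): joint-space move.
- gripper_to(opening, f_grip=None): finger opening in m; f_grip is the grip in N (None keeps the last); returns when the fingers have stopped.
- r.hold(seconds).
- inverse_kinematics(position, orientation): joint angles nearest the present ones, or None.
- vision.snapshot(name): name is "scene" or "top" or "wrist"; returns the picture (480x640x3 uint8, red, green, blue); there is no depth.
- vision.get_calibration(name): a dict with "fx", "fy", "cx", "cy" (pixels), "position" and "orientation" of the camera in the world. Camera axes: x right, y down, z forward; pixel columns grow to the right and rows downward; lengths in m; the calibration is good to about 2 mm. A picture is of the moment at which its call begins: read the wrist's pose just before it. get_calibration takes no time and is no camera call; for the wrist camera it gives the pose at the moment of the call.
A pose or a line that the arm cannot do raises r.PlanningError and nothing moves.
- r.sign_off(): hands the job in, once; it reports no verdict.
Trained networks look in the newest picture that a camera, given by its name, has taken for a name from the list of things; names that differ only in an ending like _2 or _b are one class to them, and where a whole thing is asked for, a point or a joint stands for the part that bears it (a point fixed in the world has none). Each returns a list of dicts, best first, with "score" (0 to 1); they miss things now and then, are a little off and sometimes report something else, mostly with a low value. They report only what shows in the picture. A call takes as long as a camera call. They do not tell look-alikes from the thing itself.
- models.boxes_of(thing, camera): "at" ([x, y, z] in m, in world coordinates, good to about 4 mm: the middle of the surface that is visible of it).
- models.regions_of(thing, camera): "pixels" (480x640 bool, what is visible of it).
- models.mark_of(thing, camera): "at" ([x, y, z] in m, in world coordinates, good to about 4 mm: a listed point, or the origin of a listed thing).
Readings, each from a call of its own:
- telemetry.current_t(): time.
- telemetry.current_joints(): joint angles.
- telemetry.current_dq(): joint speeds.
- telemetry.current_joint_efforts(): joint torques, N m.
- telemetry.current_ee_pos(): TCP position.
- telemetry.current_tool_rot(): TCP orientation.
- telemetry.current_wrist_force(): force on the tool from outside, world axes, zero at the start.
- telemetry.current_torque(): the same for the moment, N m.
- telemetry.current_opening(): finger opening in m.
Only numpy, scipy, OpenCV 4.12 (cv2) and the standard library are available. Lean on these libraries where they do the work, as an engineer would, in place of code of your own. Each camera call takes 0.05 s, during which the arm holds its last target.

TASK

Take the tower on the pressing table apart piece by piece: close the open pin pot with the cup, mouth-down and rim on rim, and put the steel tin in the middle of the round cork rest, the wooden box in the middle of the smaller oblong rest and the white carton in the middle of the larger oblong rest, the box and the carton lying the same way as their rests. Set everything down gently, without dropping it or tipping anything over.

Things in the scene. Friction and masses are not known exactly. Their poses are not given: they have to be found in the camera images.
- carton_mid (a point): Bottom of the tower: plain white closed carton of staples with a grey band, 64 mm (its x) by 116 mm (its y) by 36 mm high, about 300 g, rigid. Point at its centre, 18 mm above its underside; z up.
- tin_mid (a point): Second in the tower, standing flat on the carton: round closed steel tin, 62 mm across, 28 mm high, about 180 g. Point at its centre, 14 mm above its underside; z up.
- woodbox_mid (a point): Third in the tower, lying flat on the tin: closed wooden box with a brass clasp, 46 mm (its x) by 62 mm (its y) by 26 mm high, about 100 g. Point at its centre, 13 mm above its underside; z up.
- cup_mid (a point): Top of the tower, standing mouth-down on the wooden box: round aluminium cup, 44 mm across at the rim (below), 41 mm at its closed end (above), 42 mm high, wall 6 mm, about 80 g. Point at its centre, 21 mm above the rim; z up while it stands mouth-down.
- rest_large: Larger oblong cork rest, fixed flat on the table, 94 mm (its x) by 146 mm (its y), 4 mm thick. Origin at the centre of its underside, on the table.
- rest_round: Round cork rest, fixed flat on the table, 92 mm across, 4 mm thick. Origin at the centre of its underside, on the table.
- rest_small: Smaller oblong cork rest, fixed flat on the table, 72 mm (its x) by 104 mm (its y), 4 mm thick. Origin at the centre of its underside, on the table.
- pot_mouth (a point): Open aluminium pin pot standing loose and upright on the table, pins at its bottom: 44 mm across at the rim, wall 6 mm, 45 mm high, foot 58 mm across, about 350 g. Point at the centre of its mouth, level with the rim, 45 mm above the table.
Mind the look-alikes: they are no part of the job. What is shaped like the rest_round but black, green or red is not meant.

How it is judged:
At the end, for the whole second after the job is handed in: Cup mouth-down rim on rim on the upright pot, within 8 mm of its axis; tin, box and carton flat on their own rests, centres within 15 mm, box and carton within 15 degrees of their rest's direction; heights within 4 mm, tilts below 0.1 rad, all released and at rest (horizontal distance between carton_mid and rest_large below 0.015 m and height (world z) of carton_mid between 0.018 and 0.026 m and angle between the y axis of carton_mid and the y axis of rest_large, either way round below 0.26 rad and horizontal distance between tin_mid and rest_round below 0.015 m and height (world z) of tin_mid between 0.014 and 0.022 m and horizontal distance between woodbox_mid and rest_small below 0.015 m and height (world z) of woodbox_mid between 0.013 and 0.021 m and angle between the y axis of woodbox_mid and the y axis of rest_small, either way round below 0.26 rad and horizontal distance between cup_mid and pot_mouth below 0.008 m and height (world z) of cup_mid between 0.062 and 0.07 m and angle between each of pot_mouth, carton_mid, tin_mid, woodbox_mid, cup_mid's own z axis and vertical below 0.1 rad and linear speed of each of carton, tin, woodbox, cup below 0.02 m/s); the robot touches nothing.
It fails at once if the carton, tin, wooden box, cup or pin pot is tipped over (angle between any of carton_mid, tin_mid, woodbox_mid, cup_mid, pot_mouth's own z axis and vertical above 0.7 rad).
It fails at once if a piece is dropped from more than about 40 mm (moves faster than 0.9 m/s while no finger touches it) ((linear speed of carton above 0.9 m/s and contact force between carton and the fingers below 0.05 N) or (linear speed of tin above 0.9 m/s and contact force between tin and the fingers below 0.05 N) or (linear speed of woodbox above 0.9 m/s and contact force between woodbox and the fingers below 0.05 N) or (linear speed of cup above 0.9 m/s and contact force between cup and the fingers below 0.05 N)).
It also fails if it takes over 120 s, if anything falls off the work surface, if the arm or the gripper's body presses on something with over 40 N, if the wrist force passes 120 N, or if a joint passes its speed limit or range.

## Working session

There is one attempt and no reset: what is moved stays moved. The work goes in short steps, each a Python script; the robot and the scene stay as the last script left them, time stands still between calls to the robot, and variables do not carry over. Pictures are saved under pics/ and viewed, and the job is handed in when it is done.

```bash
ls; mkdir -p pics
python3 - <<'E'
from plant import r, gripper_to, inverse_kinematics, vision, models, telemetry
import cv2
for n in ["scene","top","wrist"]:
    im=vision.snapshot(n); cv2.imwrite(f"pics/{n}0.png",im[:,:,::-1]); print(n,vision.get_calibration(n))
for n in ["scene","top"]:
  for t in ["carton_mid","tin_mid","woodbox_mid","cup_mid","rest_large","rest_round","rest_small","pot_mouth"]:
    print(n,t,[(d['score'],d['at']) for d in models.mark_of(t,n)][:4])
print(telemetry.current_t(),telemetry.current_tool_rot(),r.nose_length)
E
```

```text
pics
scene {'fx': 480.2227739140452, 'fy': 480.2227739140452, 'cx': 322.0283705607117, 'cy': 238.54167145043604, 'position': array([1.09011791, 0.07518677, 0.69789406]), 'orientation': array([-0.26798221,  0.60364865,  0.69160896, -0.29235405])}
top {'fx': 537.6588741323387, 'fy': 537.6588741323387, 'cx': 322.8048304785038, 'cy': 234.47514150838697, 'position': array([0.39117561, 0.00878388, 1.28138271]), 'orientation': array([-0.01920921,  0.70938784, -0.70416514,  0.02348102])}
wrist {'fx': 363.31344455552903, 'fy': 363.31344455552903, 'cx': 325.3456546277927, 'cy': 240.80519458608745, 'position': array([ 0.2286735 , -0.53275367,  0.38469137]), 'orientation': array([ 0.11142173,  0.78657294, -0.60123057, -0.08608143])}
scene carton_mid [(0.84, [0.6748, 0.1255, 0.0193]), (0.35, [0.6776, 0.1446, 0.0802])]
scene tin_mid [(0.65, [0.6741, 0.1417, 0.0501]), (0.26, [0.4576, 0.0113, -0.0004])]
scene woodbox_mid [(0.62, [0.6759, 0.1486, 0.0787])]
scene cup_mid [(0.8, [0.6833, 0.1557, 0.1113])]
scene rest_large [(0.93, [0.4266, -0.2441, 0.0005])]
scene rest_round [(0.9, [0.4554, 0.0081, -0.0011]), (0.9, [0.2696, 0.3143, 0.0017]), (0.74, [0.5976, -0.0057, 0.0001]), (0.67, [0.5806, -0.2192, 0.0028])]
scene rest_small [(0.92, [0.4305, 0.2392, -0.0008])]
scene pot_mouth []
top carton_mid [(0.86, [0.679, 0.1247, 0.0244])]
top tin_mid [(0.62, [0.6817, 0.141, 0.0547])]
top woodbox_mid [(0.64, [0.6788, 0.1486, 0.0779])]
top cup_mid []
top rest_large [(0.95, [0.4334, -0.2441, 0.0008])]
top rest_round [(0.95, [0.5786, -0.216, 0.0002]), (0.86, [0.4593, 0.0141, -0.0005]), (0.71, [0.2737, 0.3157, 0.004]), (0.66, [0.599, -0.0084, -0.0036])]
top rest_small [(0.87, [0.4307, 0.2346, -0.0038])]
top pot_mouth [(0.91, [0.6715, -0.1404, 0.0476]), (0.54, [0.4567, 0.0134, 0.0039])]
0.95 [ 4.26653611e-05  7.94576793e-01 -6.07163663e-01  6.29513984e-05] 0.025
```

View pics/top0.png

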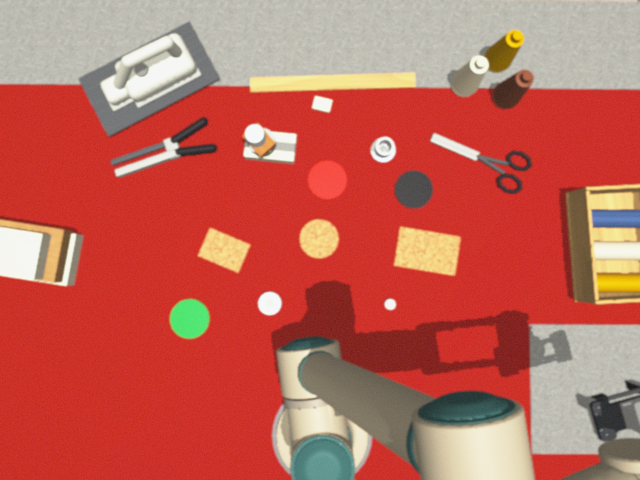

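View pics/scene0.png

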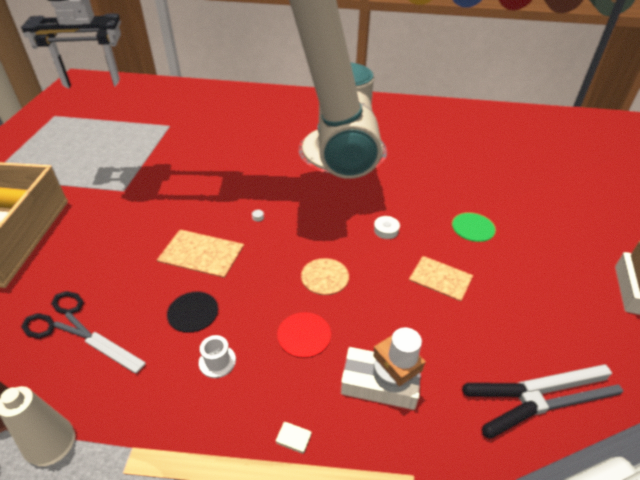

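```bash
cat > h.py <<'E'
from plant import r, gripper_to, inverse_kinematics, vision, models, telemetry
import cv2, numpy as np, math
from scipy.spatial.transform import Rotation as Ro
def q(th):  # tool down, jaw axis at angle th
    c,s=math.cos(th),math.sin(th)
    v=Ro.from_matrix([[c,s,0],[s,-c,0],[0,0,-1]]).as_quat(); return [v[3],v[0],v[1],v[2]]
def mat(o): return Ro.from_quat([o[1],o[2],o[3],o[0]]).as_matrix()
def toplane(cal,uv,z):
    uv=np.atleast_2d(uv).astype(float); R=mat(cal['orientation'])
    d=np.c_[(uv[:,0]-cal['cx'])/cal['fx'],(uv[:,1]-cal['cy'])/cal['fy'],np.ones(len(uv))]@R.T
    p=np.array(cal['position']); return p+d*((z-p[2])/d[:,2])[:,None]
def proj(cal,P):
    P=np.atleast_2d(P); R=mat(cal['orientation']); c=(P-cal['position'])@R
    return np.c_[cal['fx']*c[:,0]/c[:,2]+cal['cx'],cal['fy']*c[:,1]/c[:,2]+cal['cy']]
def snap(n,f):
    cal=vision.get_calibration(n); im=vision.snapshot(n); cv2.imwrite(f"pics/{f}.png",im[:,:,::-1]); return cal,im
def rect(mask,cal,z):
    cs,_=cv2.findContours(mask.astype(np.uint8),cv2.RETR_EXTERNAL,cv2.CHAIN_APPROX_NONE)
    c=max(cs,key=cv2.contourArea)[:,0,:]
    P=toplane(cal,c,z)[:,:2].astype(np.float32)*1000
    (cx,cy),(w,h),a=cv2.minAreaRect(P)
    if w>h: w,h,a=h,w,a+90
    # long-axis direction
    return round(cx/1000,4),round(cy/1000,4),round(w,1),round(h,1),round((a+90)%180,1)
E
python3 - <<'E'
from h import *
import pickle
cal,im=snap("top","t1")
for t in ["rest_small","rest_large"]:
    for d in models.regions_of(t,"top")[:2]: print(t,d['score'],rect(d['pixels'],cal,.004))
for d in models.regions_of("rest_round","top"): print("round",d['score'],rect(d['pixels'],cal,.004), im[d['pixels']].mean(0))
D={}
for n,(x,y) in dict(small=(.43,.237),round=(.457,.011),large=(.43,-.244),pot=(.672,-.14),tower=(.678,.147)).items():
    r.move_to([x-.08,y,.25],q(-math.pi/2))
    r.hold(.2)
    cal,im=snap("wrist","w_"+n)
    o={"cal":cal}
    for t in {"small":["rest_small"],"round":["rest_round"],"large":["rest_large"],"pot":["pot_mouth"],"tower":["cup_mid","woodbox_mid","tin_mid","carton_mid"]}[n]:
        for d in models.regions_of(t,"wrist")[:3]:
            print(n,t,d['score'],d['pixels'].sum(),[rect(d['pixels'],cal,z) for z in ([.004] if 'rest' in t else [.045] if 'pot' in t else [.036,.064,.09,.132])])
            o.setdefault(t,[]).append(d['pixels'])
        print("  mark",[(d['score'],d['at']) for d in models.mark_of(t,"wrist")][:3])
    D[n]=o
pickle.dump(D,open("D.pkl","wb"))
print(telemetry.current_t(),telemetry.current_joints())
E
```

```text
rest_small 0.88 (0.4301, 0.2372, 71.2, 104.2, 67.0)
rest_large 0.87 (0.4325, -0.2458, 95.8, 145.8, 80.6)
round 0.94 (0.4582, 0.0105, 87.3, 88.4, 27.1) [244.70357143 207.50089286 129.84196429]
round 0.75 (0.2691, 0.315, 89.0, 89.4, 91.1) [ 88.98859006 225.65688672 112.46617767]
round 0.7 (0.5786, -0.2137, 87.5, 89.0, 27.0) [83.95956873 77.11320755 77.23989218]
round 0.6 (0.6005, -0.0078, 89.3, 91.1, 90.5) [246.42367067  77.43567753  68.28987993]
small rest_small 0.64 6883 [(0.4302, 0.2365, 72.1, 104.5, 68.0)]
  mark []
round rest_round 0.66 4452 [(0.5582, -0.2157, 49.9, 93.8, 90.1)]
round rest_round 0.64 4351 [(0.2686, 0.314, 91.4, 93.9, 121.0)]
round rest_round 0.59 6190 [(0.4589, 0.0111, 90.3, 91.2, 90.1)]
  mark [(0.9, [0.579, -0.2131, -0.0008]), (0.78, [0.4601, 0.0115, 0.0008]), (0.67, [0.2702, 0.3135, -0.0012])]
large rest_large 0.74 12729 [(0.4312, -0.2474, 94.2, 146.4, 80.9)]
  mark [(0.66, [0.4303, -0.2458, 0.0022])]
  mark [(0.9, [0.6727, -0.1452, 0.0437])]
tower cup_mid 0.65 2610 [(0.6797, 0.1548, 53.6, 54.5, 153.6), (0.6797, 0.1542, 49.5, 50.4, 153.6), (0.6796, 0.1535, 45.7, 46.5, 153.6), (0.6795, 0.1525, 39.6, 40.3, 153.6)]
  mark [(0.91, [0.6812, 0.1524, 0.1092])]
tower woodbox_mid 0.7 1632 [(0.6764, 0.1475, 53.8, 72.6, 42.2), (0.6766, 0.1474, 49.7, 67.1, 42.2), (0.6768, 0.1473, 45.9, 61.9, 42.2), (0.6771, 0.1471, 39.8, 53.7, 42.2)]
  mark []
tower tin_mid 0.72 371 [(0.6979, 0.123, 11.3, 40.0, 40.5), (0.6964, 0.1247, 10.5, 36.9, 40.5), (0.6951, 0.1263, 9.7, 34.1, 40.5), (0.6929, 0.129, 8.4, 29.6, 40.5)]
  mark []
tower carton_mid 0.9 3719 [(0.6734, 0.0976, 58.0, 64.7, 175.6), (0.6738, 0.1013, 53.6, 59.8, 175.6), (0.6742, 0.1047, 49.5, 55.3, 175.6), (0.6748, 0.1102, 42.9, 47.9, 175.6)]
  mark [(0.2, [0.6773, 0.1495, 0.1079])]
10.125 [ 1.28018428e-01  3.28299226e-01  1.37999043e+00 -1.14170128e-05
  1.43332740e+00  1.69886295e+00]
```

Run:
```python
import cv2,numpy as np
a=[cv2.imread(f"pics/w_{n}.png")[60:420,120:520] for n in("tower","pot")]
cv2.imwrite("pics/pair.png",np.hstack(a))
```

```text
(no output)
```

View pics/pair.png

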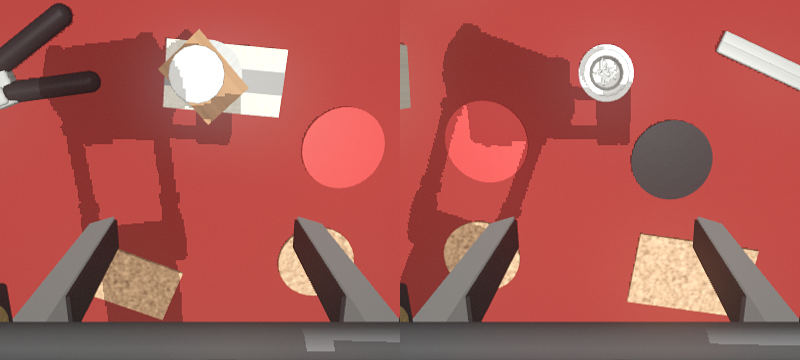

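Run:
```python
from h import *
import pickle
D=pickle.load(open("D.pkl","rb")); cal=D["pot"]["cal"]
im=cv2.imread("pics/w_pot.png"); c=im[95:170,285:365]
cv2.imwrite("pics/potzoom.png",cv2.resize(c,None,fx=7,fy=7,interpolation=cv2.INTER_CUBIC))
for n,x,y in[("foot",0,0)]:
    for z,rad in((.045,.022),(.045,.016),(0.0,.029)):
        pass
def circ(cx,cy,z,rad): 
    t=np.linspace(0,2*np.pi,60); return proj(cal,np.c_[cx+rad*np.cos(t),cy+rad*np.sin(t),0*t+z])
big=cv2.resize(c,None,fx=7,fy=7,interpolation=cv2.INTER_CUBIC)
for z,rad,col in((.045,.022,(0,0,255)),(.045,.016,(0,255,0)),(0.0,.029,(255,0,0))):
    p=((circ(.6727,-.1430,z,rad)-[285,95]+.5)*7).astype(int); cv2.polylines(big,[p],True,col,1)
cv2.imwrite("pics/potov.png",big)
g=im[95:170,285:365].astype(int); white=(g[:,:,0]>110)  # blue channel high = not red cloth
print(rect(white&True,{**cal,'cx':cal['cx']-285,'cy':cal['cy']-95},0.003))
```

```text
(0.6738, -0.1411, 58.0, 58.6, 89.9)
```

View pics/potov.png

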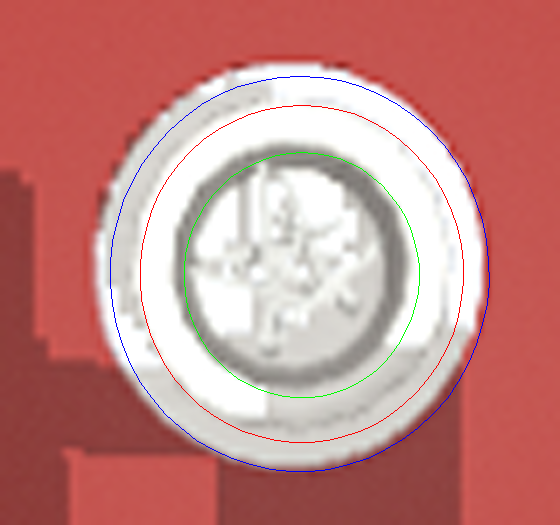

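```bash
python3 - <<'E'
from h import *
T=-math.pi/2
gripper_to(.07,12)
r.move_to([.6797,.1525,.19],q(T))
r.move_l([.6797,.1525,.122],vel=.08)
gripper_to(.02,12)
print("open",telemetry.current_opening(),telemetry.current_ee_pos(),telemetry.current_t())
r.move_l([.6797,.1525,.20],vel=.1)
print("open",telemetry.current_opening(),telemetry.current_wrist_force())
snap("scene","s_cup"); cal,im=snap("wrist","w_cup")
print(telemetry.current_t())
E
python3 - <<'E'
import cv2,numpy as np
cv2.imwrite("pics/p2.png",np.hstack([cv2.resize(cv2.imread(f"pics/{n}.png"),(400,300)) for n in("w_cup","s_cup")]))
E
```

```text
open 0.04243693105729877 [0.67981936 0.15246073 0.12226408] 12.7333
open 0.042839916362605555 [ 0.11780198 -0.09065126 -1.24371509]
13.7667
```

View pics/p2.png

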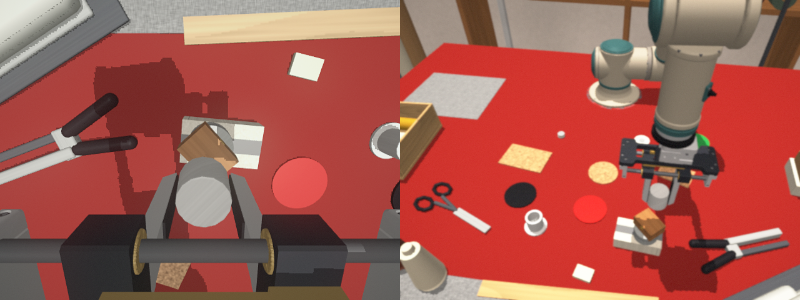

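Run:
```python
from h import *
cal=vision.get_calibration("wrist"); im=cv2.imread("pics/w_cup.png")
cv2.imwrite("pics/z.png",cv2.resize(im[240:380,250:400],None,fx=4,fy=4))
t=np.linspace(0,6.28,60); P=np.c_[.6798+.0205*np.cos(t),.1525+.0205*np.sin(t),0*t+.210]
big=cv2.resize(im[240:380,250:400],None,fx=4,fy=4)
cv2.polylines(big,[((proj(cal,P)-[250,240]+.5)*4).astype(int)],True,(0,0,255),1); cv2.imwrite("pics/z.png",big)
```

```text
(no output)
```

View pics/z.png

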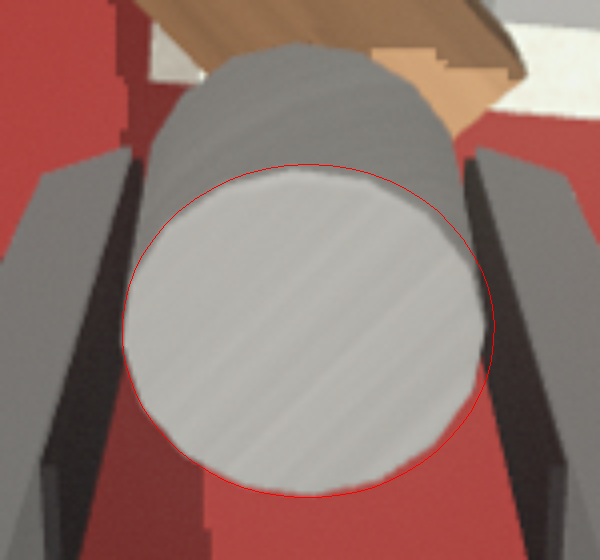

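```bash
python3 - <<'E'
from h import *
T=-math.pi/2; x,y=.6740,-.1417
r.move_to([.6,.0,.2],q(T))
r.move_to([x,y,.13],q(T))
r.move_l([x,y,.085],vel=.06)
snap("wrist","w_cup2"); snap("scene","s_cup2")
g=r.move_l([x,y,.070],vel=.02,guard=3)
print(g,telemetry.current_ee_pos(),telemetry.current_wrist_force(),telemetry.current_opening(),telemetry.current_t())
E
python3 - <<'E'
import cv2,numpy as np
a=cv2.resize(cv2.imread("pics/s_cup2.png")[280:400,130:290],(533,400)) ; b=cv2.imread("pics/w_cup2.png")[:,180:460][:, :]
b=cv2.resize(b,(233,400)); cv2.imwrite("pics/p3.png",np.hstack([a,b]))
E
```

```text
True [ 0.67412735 -0.14171585  0.07716554] [ 0.38527514 -0.46698144  3.08260573] 0.042600486013972795 16.7083
```

View pics/p3.png

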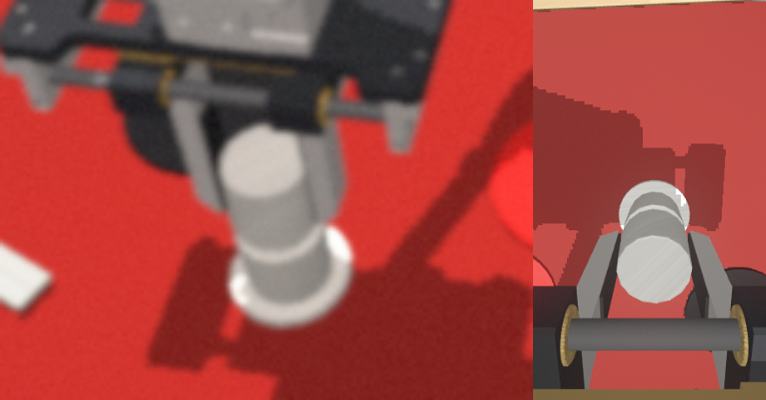

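Run:
```python
from h import *
T=-math.pi/2
gripper_to(.065)
r.move_l([.674,-.1417,.16],vel=.1)
r.move_to([.59,-.1417,.23],q(T)); r.hold(.1)
cal,im=snap("wrist","w_pot2"); snap("scene","s3")
print(telemetry.current_t())
for m in("cup_mid","pot_mouth"): print([(d['score'],d['at']) for d in models.mark_of(m,"wrist")][:2])
t=np.linspace(0,6.28,60); b=im[:,:,::-1].copy()
o=proj(cal,[[.674,-.1417,.06]])[0].astype(int)-[40,40]
big=cv2.resize(b[o[1]:o[1]+80,o[0]:o[0]+80],None,fx=7,fy=7)
for z,rad,c in((.087,.0205,(0,0,255)),(.0,.029,(255,0,0))):
    cv2.polylines(big,[((proj(cal,np.c_[.674+rad*np.cos(t),-.1417+rad*np.sin(t),0*t+z])-o+.5)*7).astype(int)],True,c,1)
cv2.imwrite("pics/z2.png",big)
r.move_to([.59,.1473,.23],q(T)); r.hold(.1)
cal,im=snap("wrist","w_box")
for m in("woodbox_mid","tin_mid","carton_mid"):
    print(m,[(d['score'],d['at']) for d in models.mark_of(m,"wrist")][:2],[(d['score'],[rect(d['pixels'],cal,z) for z in (.09,.064,.036)]) for d in models.regions_of(m,"wrist")][:2])
b=im[:,:,::-1].copy(); o=proj(cal,[[.677,.1473,.06]])[0].astype(int)-[70,70]; print(o)
cv2.imwrite("pics/z3.png",cv2.resize(b[max(o[1],0):o[1]+140,o[0]:o[0]+140],None,fx=4,fy=4))
print(telemetry.current_t())
```

```text
18.9667
[(0.94, [0.6729, -0.1419, 0.0631])]
[]
woodbox_mid [(0.7, [0.678, 0.145, 0.0768])] [(0.93, [(0.6768, 0.1472, 46.2, 63.0, 41.9), (0.6773, 0.1472, 50.3, 68.5, 41.9), (0.6779, 0.1473, 54.7, 74.5, 41.9)]), (0.67, [(0.6729, 0.1047, 47.0, 54.2, 174.8), (0.6731, 0.1011, 51.2, 59.0, 174.8), (0.6732, 0.0971, 55.7, 64.1, 174.8)])]
tin_mid [] [(0.71, [(0.6939, 0.1263, 7.9, 34.3, 42.7), (0.696, 0.1245, 8.6, 37.3, 42.7), (0.6981, 0.1226, 9.3, 40.6, 42.7)])]
carton_mid [] [(0.84, [(0.6727, 0.1052, 47.8, 55.0, 174.9), (0.6728, 0.1016, 52.0, 59.9, 174.9), (0.673, 0.0977, 56.5, 65.1, 174.9)])]
[253  57]
20.6333
```

View pics/z2.png

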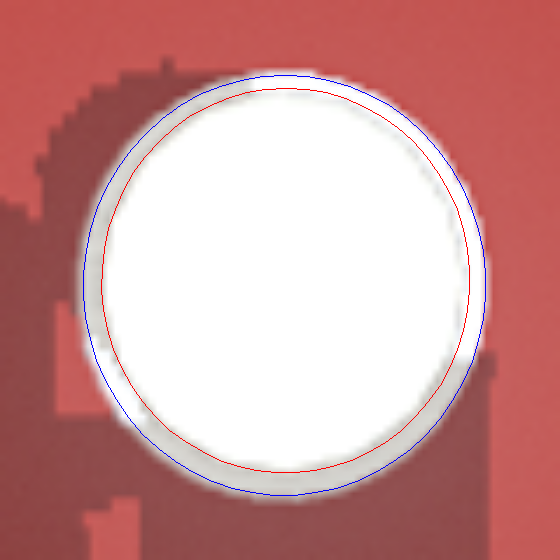

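View pics/z3.png

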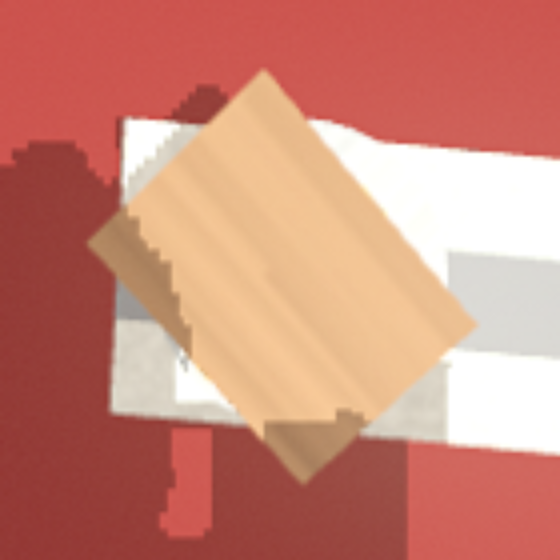

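Run:
```python
from h import *
t1=math.radians(41.9-90); t2=math.radians(67.6-90)
x,y=.6768,.1472
gripper_to(.066,18)
r.move_to([x,y,.15],q(t1))
r.move_l([x,y,.092],vel=.08)
gripper_to(.02,18)
print("open",telemetry.current_opening(),telemetry.current_ee_pos())
r.move_l([x,y,.17],vel=.1)
print("open",telemetry.current_opening(),telemetry.current_wrist_force())
x,y=.4302,.2368
r.move_to([x,y,.10],q(t2))
snap("wrist","w_b2")
r.move_l([x,y,.042],vel=.08)
g=r.move_l([x,y,.027],vel=.02,guard=4)
print(g,telemetry.current_ee_pos(),telemetry.current_wrist_force(),telemetry.current_opening(),telemetry.current_t())
```

```text
open 0.04572190339073971 [0.67708918 0.14720744 0.09250359]
open 0.04603272347278711 [-0.4808086  -0.11383307 -0.27373443]
True [0.43026416 0.23685321 0.03213141] [ 0.5200147  -0.05260885  1.25719803] 0.045704322983309606 26.375
```

View pics/w_b2.png

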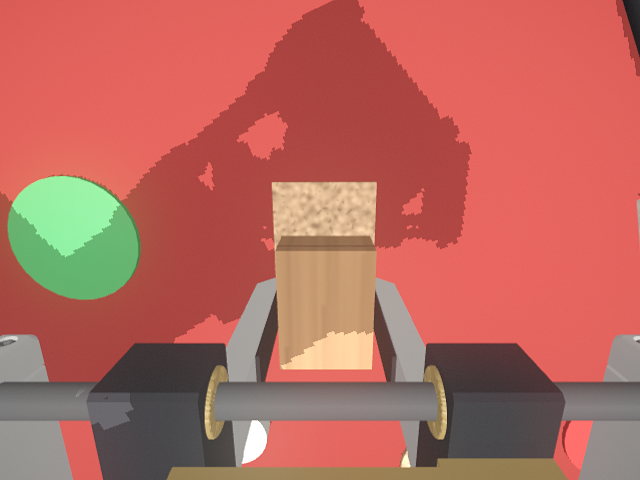

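Run:
```python
from h import *
T=-math.pi/2
gripper_to(.066)
r.move_l([.4302,.2368,.12],vel=.1)
cal,im=snap("top","t2")
for m,z in(("woodbox_mid",.03),("rest_small",.004)): print(m,[(d['score'],rect(d['pixels'],cal,z)) for d in models.regions_of(m,"top")][:2])
gripper_to(.09)
r.move_to([.59,.1473,.23],q(T)); r.hold(.1)
cal,im=snap("wrist","w_tin")
for m in("tin_mid","carton_mid"):
    print(m,[(d['score'],d['at']) for d in models.mark_of(m,"wrist")][:2],[(d['score'],[rect(d['pixels'],cal,z) for z in (.064,.036)]) for d in models.regions_of(m,"wrist")][:2])
b=im[:,:,::-1].copy(); o=proj(cal,[[.677,.1273,.06]])[0].astype(int)-[75,75]; print(o)
cv2.imwrite("pics/z4.png",cv2.resize(b[max(o[1],0):o[1]+150,o[0]:o[0]+150],None,fx=4,fy=4))
print(telemetry.current_t())
```

```text
woodbox_mid [(0.59, (0.4255, 0.2228, 40.7, 50.7, 154.3))]
rest_small [(0.74, (0.421, 0.215, 59.6, 73.8, 154.4)), (0.31, (0.4589, 0.0103, 88.1, 90.4, 90.4))]
tin_mid [(0.66, [0.676, 0.1401, 0.0462])] [(0.63, [(0.6781, 0.144, 61.2, 61.8, 137.0), (0.6789, 0.1436, 66.5, 67.2, 137.0)])]
carton_mid [] [(0.88, [(0.6731, 0.1042, 58.1, 60.3, 174.3), (0.6734, 0.1003, 63.1, 65.6, 174.3)])]
[275  50]
29.925
```

View pics/z4.png

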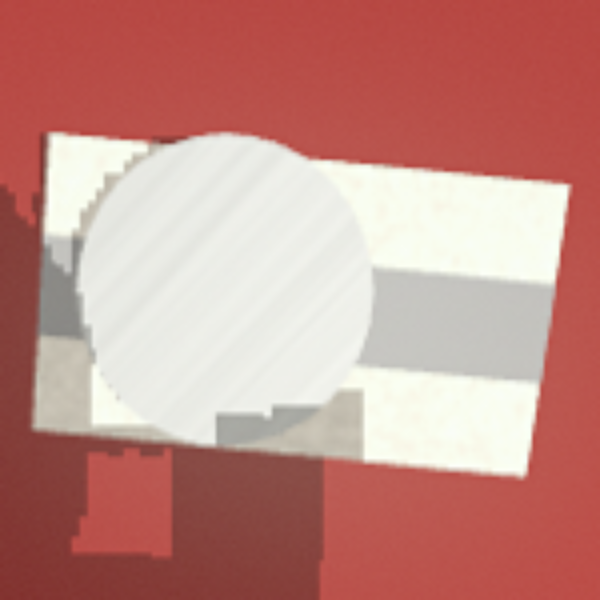

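Run:
```python
from h import *
cal=vision.get_calibration("wrist")
print(toplane(cal,np.array([[48,132],[570,183],[525,478],[32,432]])/4+[275,50]-.4,.036).round(4))
T=-math.pi/2
x,y=.6780,.1438
gripper_to(.085,25)
r.move_to([x,y,.12],q(T))
r.move_l([x,y,.066],vel=.08)
gripper_to(.03,25)
print("open",telemetry.current_opening(),telemetry.current_ee_pos())
r.move_l([x,y,.14],vel=.1)
print("open",telemetry.current_opening(),telemetry.current_wrist_force())
cal,im=snap("wrist","w_t2")
x,y=.4588,.0109
r.move_to([x,y,.10],q(T))
snap("wrist","w_t3")
r.move_l([x,y,.044],vel=.08)
g=r.move_l([x,y,.029],vel=.02,guard=4)
print(g,telemetry.current_ee_pos(),telemetry.current_wrist_force(),telemetry.current_opening(),telemetry.current_t())
```

```text
[[0.7146 0.1828 0.036 ]
 [0.7042 0.0663 0.036 ]
 [0.6392 0.0723 0.036 ]
 [0.6497 0.1884 0.036 ]]
open 0.061452056037590595 [0.67821557 0.14378744 0.06640944]
open 0.06181977075893979 [ 0.51904327 -0.35305834 -1.57565952]
True [0.45886764 0.01088505 0.0340226 ] [ 0.45137294 -0.0064563   1.05242923] 0.06192123268467382 35.575
```

View pics/w_t3.png

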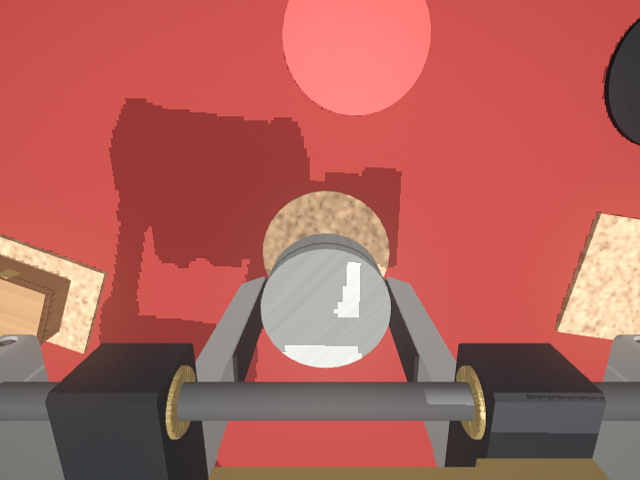

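Run:
```python
from h import *
T=-math.pi/2
gripper_to(.085)
r.move_l([.4588,.0109,.12],vel=.1)
r.move_to([.59,.1273,.23],q(T)); r.hold(.1)
cal,im=snap("wrist","w_car")
ds=models.regions_of("carton_mid","wrist")
print([(d['score'],rect(d['pixels'],cal,.036)) for d in ds][:2],[(d['score'],d['at']) for d in models.mark_of("carton_mid","wrist")][:2])
b=im[:,:,::-1].copy()
c=cv2.boxPoints(((.6769*1000,.1275*1000),(64,116),84.8-90))/1000
cv2.polylines(b,[proj(cal,np.c_[c,[.036]*4]).round().astype(int)],True,(0,0,255),1)
cv2.imwrite("pics/z5.png",b)
print(telemetry.current_t())
```

```text
[(0.73, (0.6762, 0.1277, 64.4, 117.1, 84.7))] [(0.74, [0.6791, 0.1256, 0.0165])]
38.2417
```

View pics/z5.png

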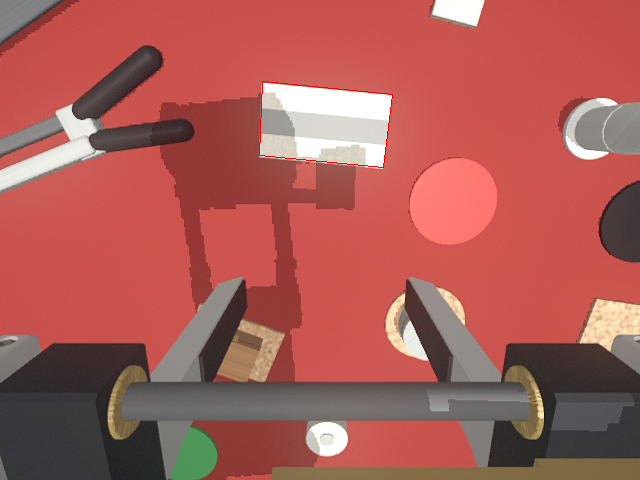

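Run:
```python
from h import *
t1=math.radians(84.7-90); t2=math.radians(80.8-90)
x,y=.6763,.1275
gripper_to(.088,35)
r.move_to([x,y,.10],q(t1))
r.move_l([x,y,.033],vel=.08,guard=10)
gripper_to(.03,35)
print("open",telemetry.current_opening(),telemetry.current_ee_pos())
r.move_l([x,y,.18],vel=.12)
print("open",telemetry.current_opening(),telemetry.current_wrist_force(),telemetry.current_torque())
x,y=.4317,-.2468
r.move_to([x,y,.13],q(t2))
snap("wrist","w_c3")
r.move_l([x,y,.05],vel=.08)
g=r.move_l([x,y,.032],vel=.02,guard=4)
print(g,telemetry.current_ee_pos(),telemetry.current_wrist_force(),telemetry.current_opening(),telemetry.current_t())
```

```text
open 0.06393096576187737 [0.67658535 0.12752136 0.03340113]
open 0.06386242378602561 [ 0.32171172 -0.30928721 -3.78377976] [-0.02971944 -0.02400501 -0.00891754]
True [ 0.43159931 -0.24673817  0.03724236] [-0.48918976  0.14907021  2.2748244 ] 0.06376501326546354 46.225
```

View pics/w_c3.png

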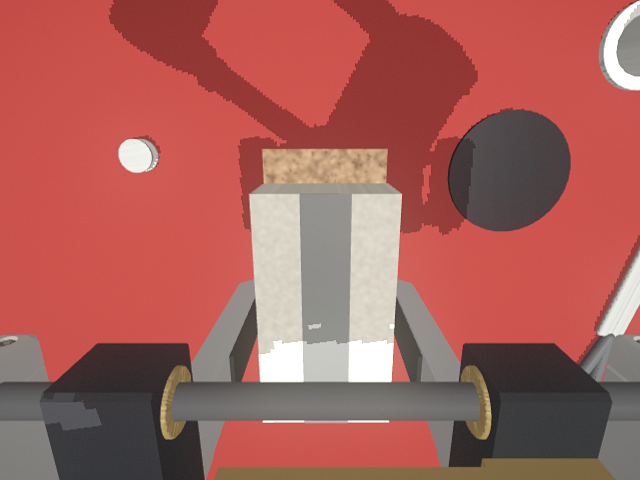

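Touchdown at the expected height; release, back off and check everything.

Run:
```python
from h import *
gripper_to(.088)
r.move_l([.4317,-.2468,.16],vel=.1)
r.move_to([.151,-.555,.25],q(-1.305)); r.hold(.2)
cal,im=snap("top","t9"); snap("scene","s9")
for m,z in(("carton_mid",.04),("rest_large",.004),("tin_mid",.032),("rest_round",.004),("woodbox_mid",.03),("rest_small",.004),("cup_mid",.087)):
    print(m,[(d['score'],rect(d['pixels'],cal,z)) for d in models.regions_of(m,"top")][:2], [(d['score'],d['at']) for d in models.mark_of(m,"scene")][:1])
print(telemetry.current_t())
a=cv2.imread("pics/t9.png")[110:310,180:480]; cv2.imwrite("pics/z9.png",cv2.resize(a,(800,533)))
```

```text
carton_mid [(0.67, (0.4297, -0.2428, 69.2, 122.6, 82.5))] [(0.68, [0.4295, -0.2486, 0.0229])]
rest_large [(0.89, (0.4314, -0.2457, 95.0, 146.4, 81.2)), (0.61, (0.6877, -0.148, 42.6, 50.0, 135.5))] [(0.62, [0.428, -0.2449, 0.0011])]
tin_mid [(0.95, (0.4585, 0.0126, 60.5, 60.6, 0.4))] [(0.67, [0.4581, 0.0095, 0.0197])]
rest_round [(0.78, (0.4588, 0.0115, 88.1, 88.2, 0.4)), (0.63, (0.5799, -0.2145, 88.0, 90.6, 135.2))] [(0.92, [0.5755, -0.2194, 0.0029])]
woodbox_mid [(0.93, (0.4297, 0.2368, 46.0, 65.2, 67.6))] [(0.81, [0.4279, 0.2376, 0.0173])]
rest_small [(0.89, (0.4296, 0.2376, 72.1, 105.2, 68.1))] [(0.6, [0.4314, 0.2421, 0.0009])]
cup_mid [(0.68, (0.6687, -0.1373, 41.2, 45.9, 153.6))] [(0.57, [0.6727, -0.1405, 0.0666])]
50.7667
```

View pics/z9.png

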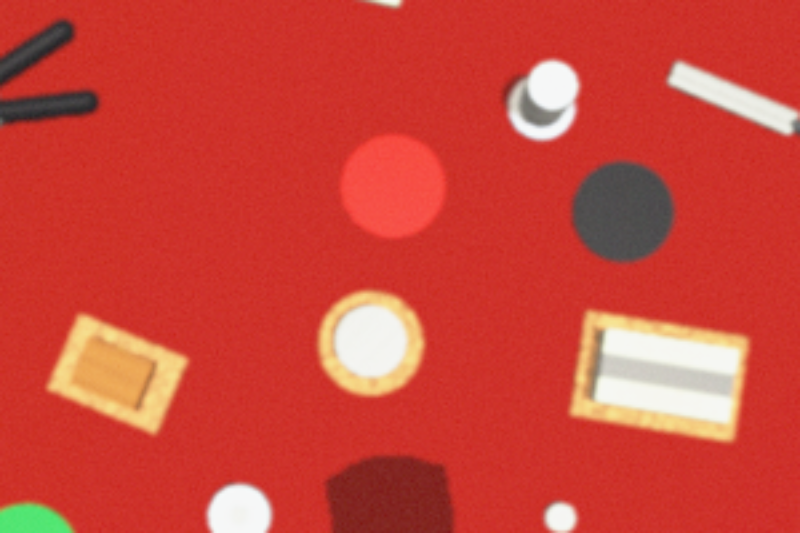

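View pics/s9.png

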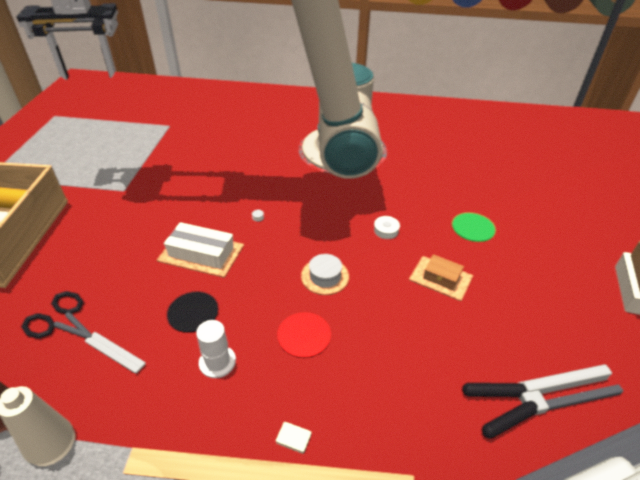

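```bash
python3 -c "
from plant import r
r.sign_off()"
```

```text
the job is handed in; nothing more can be done
```

The tower is apart and the job is handed in, after about 51 s of robot time out of the 120 s allowed. The order was cup onto the pot, wooden box onto the small rest, tin onto the round cork rest, then carton onto the large rest. Each piece went down under a force guard and touched at the height I expected.

**Cup:** the wrist camera showed it concentric with the pot to about 1 mm. The network put its centre at a height of 0.067 m, inside the allowed 0.062–0.070 m.

**Other pieces, last top view, compared with their rests:**

| Piece | Centre offset | Direction offset |
|---|---|---|
| Wooden box | about 1 mm | about 0.5° |
| Tin | about 1 mm | round, none needed |
| Carton | within 4 mm | about 1.5° |

The last pictures show all pieces upright, with the gripper clear of them.

**Checks that disagreed:**
- The carton's top-view outline takes in a visible side face (it measured 69 × 123 mm instead of 64 × 116 mm). Its 4 mm offset is therefore an upper estimate.
- The top-view reading of the cup was 5–7 mm off. I put that down to the oblique view, because the wrist and scene cameras both showed it centred.
- The scene camera's marks for the rests were off by up to about 4 mm, and for the round rest it picked the black look-alike first. I used the wrist and top-view outlines instead.

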